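# Load the kiln rack in reverse order

## Robot

A 6-joint arm with a two-finger parallel gripper is mounted at the origin on the work surface. World frame = base frame: x ahead of the robot, y to its left, z up, the work surface at z = 0. Lengths are in m, angles in rad, forces in N, time in s.
With the tool pointing down it reaches from about 0.35 to 0.975 m from the base axis. Payload 4.9 kg.
Tool frame: the origin (TCP) lies midway between the tips of the shut fingers; the grasp point (between the pads) lies 19 mm behind it; z points along the fingers, y is the line along which they close (so a half turn about z gives the same grasp; the last joint's range is limited). The gripper opens to 85 mm and grips with 20 to 120 N. Pads are 22 mm wide; open, the fingers measure 114 mm over their backs; the gripper's body (76 mm by 85 mm) begins 54 mm behind the grasp point. The pads swing forward as they close: fully open they stand 13 mm farther back than shut.
Start: joints at [1.126, 0.053, 1.613, -0, 1.476, -0.119], TCP at [0.2, 0.592, 0.231] pointing down, gripper open.
Joint ranges: [-3.01, 3.01], [-1.01, 2.22], [0.06, 2.58], [-1.02, 4.17], [0.09, 2.62], [-3.14, 3.14]. Speed limits (rad/s): [2.57, 2.57, 3.14, 3.14, 3.14, 3.14].

## Interface

Orientations are given as a rotation vector (axis times angle).
In Python, from station import ctrl, optics, job gives the robot as it stands.
- The arm moves only by the shell command python3 -m jog 'ROWS' [OPENING] [FORCE]. ROWS is JSON, a list of rows, each a list of 2 entries, a list of its own where there are three numbers: the shift along the tool's x, y, z in m, then the turn, a rotation vector about the tool's x, y, z in rad. A call has 1 to 5 rows; each row is the pose to reach, as a shift and turn from the pose commanded when the call began, along the tool's axes at that moment; what a row does not reach only later rows make up. A row lasts 1/10 s, in which the tool goes at most 50 mm and 8.59 degrees, less where a joint would pass 70% of its speed; a pose out of reach is approached as far as the arm can. A call with a gripper value outside its range is refused whole. OPENING is the opening, from 0 (shut) to 1 (fully open), set as the call begins (- or left out, the last holds). The fingers move at their own pace and stop on an object; FORCE is the grip in N (left out, the last holds). Time passes only in rows, so rows that repeat a pose let the fingers close. It gives the time, the measured TCP pose, the force, the opening and the grip force at its end, in the units of the state.
- ctrl.get_obs(): the state, without advancing time (a new reading comes with each control period).
- optics.get_image(name): name is "side" or "top"; returns a dict with "image" (420x560x3 uint8, blue, green, red), "fx", "fy", "cx", "cy" (pixels), "rvec" (rotation vector, rad) and "tvec" (3), from world to camera coordinates, as OpenCV has them. Camera axes: x right, y down, z forward; pixel columns grow to the right and rows downward; lengths in m; the calibration is good to about 2 mm. A picture is of the moment at which its call begins. There is no depth.
- job.finish_job(): hands the job in; it is judged then, once.
The state is a dict: "t": time; "q": joint angles; "dq": joint speeds; "effort": joint torques, N m; "tool_pos": TCP position; "tool_rot": TCP orientation; "contact_force": force on the tool from outside, world axes, zero at the start; "wrist_torque": the same for the moment, N m; "opening": finger opening in m; "grip_force": force on a finger pad.
Only numpy, scipy, OpenCV 4.12 (cv2) and the standard library are available. Lean on these libraries where they do the work, as an engineer would, in place of code of your own. Each camera call takes 0.05 s, during which the arm holds its last target. There are 200 camera calls.

## Task

The four white porcelain pieces on the wooden drying board are ready to fire, and the kiln rack is unloaded from its other end, so move them onto the four round pads of the dark steel rack in reverse order: the piece at the left end of the board, as seen from the robot, goes to the right end of the rack, and so on, so that the left-to-right order is turned round. Stand each piece upright and centred on its pad, set it down rather than dropping it, and never let a piece tip over.

Things in the scene. Friction and masses are not known exactly. Their poses are not given: they have to be found in the camera images.
- drying_board: light wooden board, 90 mm (its x) by 330 mm (its y), top 20 mm above its origin, fixed; carries four grey tiles in a row along its y at y = +117, +39, -39, -117 mm (tops 24 mm above the origin). Origin: centre of its underside at table height. Its y points to the robot's left, within 0.15 rad; the board may be the nearer or the farther of the two racks.
- kiln_rack: dark steel rack, 90 mm (its x) by 330 mm (its y), fixed, empty at the start; four round terracotta pads, 68 mm across, in a row along its y at x = 0, y = +117, +39, -39, -117 mm; pad tops 24 mm above its origin. Origin: centre of its underside at table height. Its y points to the robot's left, within 0.15 rad.
- vase: white porcelain bud vase, 80 mm tall, 0.1 to 0.2 kg: round belly 58 mm across at 26 mm height, straight neck 26 mm across from 56 to 74 mm height, lip 34 mm across at the top, dark mouth. Loose, round about its z axis (up); origin: centre of its underside (foot). Starts upright, centred on its grey tile. Can be held by the neck.
- beaker: white porcelain beaker, straight-sided, open at the top, 60 mm across, 62 mm tall, 4 mm wall, 0.08 to 0.17 kg. Loose, round about its z axis (up); origin: centre of its underside (foot). Starts upright, centred on its grey tile. 
- egg_cup: white porcelain egg cup, 68 mm tall, 0.07 to 0.14 kg: foot 48 mm across, thin stem 20 mm, open bowl 50 mm across with straight sides from 40 to 68 mm height. Loose, round about its z axis (up); origin: centre of its underside (foot). Starts upright, centred on its grey tile. 
- sugar_pot: white porcelain sugar pot with its lid fixed on, 74 mm tall to the top of the 20 mm knob, 0.12 to 0.26 kg: straight body 62 mm across from 6 to 46 mm height, lid rim 66 mm across at 47 to 51 mm height. Loose, round about its z axis (up); origin: centre of its underside (foot). Starts upright, centred on its grey tile. 
- tile_vase: square grey tile, 66 x 66 x 4 mm, fixed on the drying board; origin: centre of its underside. At the start the vase stands on it; the tile stays there and so shows where that piece came from.
- tile_beaker: square grey tile, 66 x 66 x 4 mm, fixed on the drying board; origin: centre of its underside. At the start the beaker stands on it; the tile stays there and so shows where that piece came from.
- tile_egg_cup: square grey tile, 66 x 66 x 4 mm, fixed on the drying board; origin: centre of its underside. At the start the egg cup stands on it; the tile stays there and so shows where that piece came from.
- tile_sugar_pot: square grey tile, 66 x 66 x 4 mm, fixed on the drying board; origin: centre of its underside. At the start the sugar pot stands on it; the tile stays there and so shows where that piece came from.
There are look-alikes about, which are no part of the job. Leave any yellow look-alike of the sugar_pot alone.

How it is judged:
By the outcome, as a careful person would: the job done as asked, in the order asked, and still so for the second after the job is handed in, with the robot touching nothing.
It also fails if it takes over 96 s, if anything falls off the work surface, if the arm or the gripper's body presses on something with over 40 N, if the wrist force passes 120 N, or if a joint passes its speed limit or range.

## Working session

There is one attempt and no reset: what is moved stays moved. The work goes in short steps, Python scripts to look and compute and a shell command to move; the robot and the scene stay as the last step left them, time stands still between calls to the robot, and variables do not carry over. Pictures are saved under pics/ and viewed, at most 16 in all, crops included, and the job is handed in when it is done.

```bash
ls; mkdir -p pics; python3 - <<'E'
from station import ctrl,optics
import cv2,numpy as np
for n in("top","side"):
    d=optics.get_image(n);cv2.imwrite(f"pics/{n}0.png",d["image"])
    R=cv2.Rodrigues(np.array(d["rvec"]))[0];print(n,d["fx"],d["cx"],d["cy"],(-R.T@np.array(d["tvec"])).round(3),R.round(2).tolist())
o=ctrl.get_obs();print(o)
E
```

```text
pics
top 441.68954728494003 273.6965269558846 212.6081782752357 [0.448 0.003 0.71 ] [[0.03, -1.0, 0.01], [-0.99, -0.03, -0.14], [0.14, -0.01, -0.99]]
side 440.25882692574953 280.00153013918157 213.3185431067213 [0.25  0.507 0.447] [[-0.86, -0.51, -0.02], [-0.28, 0.51, -0.81], [0.42, -0.69, -0.58]]
{'t': 0.1, 'q': array([ 1.12601059e+00,  5.33097537e-02,  1.61417408e+00, -3.70404283e-05,
        1.47599950e+00, -1.19011854e-01]), 'dq': array([ 0.00159944, -0.00218411, -0.00218514, -0.00106252,  0.00109686,
       -0.00114479]), 'effort': array([ 1.22326837e-04, -3.94901991e+01, -3.71363604e+01, -1.69458153e-04,
        3.86038329e-03,  4.10906091e-05]), 'tool_pos': array([0.19979483, 0.59160139, 0.23016385]), 'tool_rot': array([-5.09379304e-01, -3.09952368e+00,  2.86830566e-03]), 'contact_force': array([ 0.01762042, -0.179989  , -0.79249985]), 'wrist_torque': array([ 0.01744069, -0.02885192, -0.01382504]), 'grip_force': 0.0, 'opening': 0.08541146308390325}
```

View pics/top0.png

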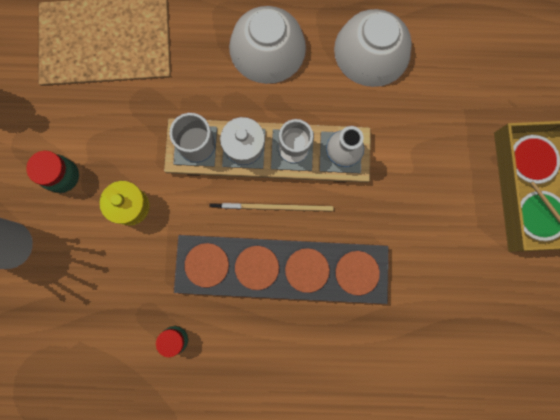

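View pics/side0.png

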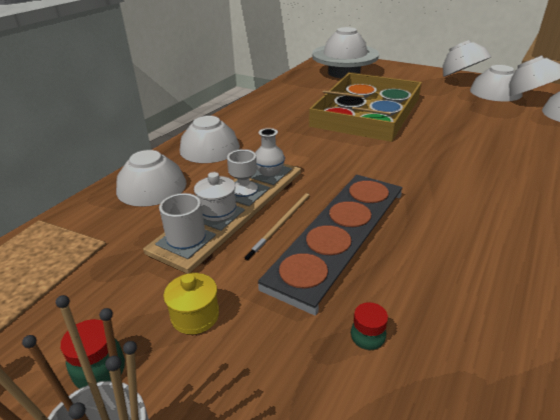

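The top view shows the board (far) with, left to right, the beaker (192,138), sugar pot (243,142), egg cup (296,140) and vase (348,145). The rack's pads are at (207,265), (257,268), (307,270) and (357,273).
Sugar pot candidates are the white one at (243,142) and the yellow one at (122,203). White on the board fits the description, and yellow is to be left alone. I'll confirm this in a crop.

```bash
cat > h.py <<'E'
from station import ctrl,optics
import cv2,numpy as np
from scipy.spatial.transform import Rotation as Rn
def cast(d,uv,z):
    K=np.array([[d["fx"],0,d["cx"]],[0,d["fy"],d["cy"]],[0,0,1.]]);R=cv2.Rodrigues(np.array(d["rvec"]))[0]
    c=-R.T@np.array(d["tvec"]);r=R.T@np.linalg.inv(K)@np.array([uv[0],uv[1],1.]);return (c+r*(z-c[2])/r[2])[:2]
def pads(d,amin):
    h=cv2.cvtColor(d["image"],cv2.COLOR_BGR2HSV);m=cv2.inRange(h,(3,140,110),(12,215,220))
    m=cv2.morphologyEx(m,cv2.MORPH_OPEN,np.ones((5,5),np.uint8));return m
def blobs(m,amin,amax=1e9):
    cs=cv2.findContours(m,cv2.RETR_EXTERNAL,cv2.CHAIN_APPROX_NONE)[0]
    return sorted([c for c in cs if amin<cv2.contourArea(c)<amax],key=lambda c:c[:,0,0].mean())
E
python3 - <<'E'
from h import *
T=optics.get_image("top");S=optics.get_image("side")
for n,d in(("top",T),("side",S)):
    print(n)
    for c in blobs(pads(d,0),600):
        e=cv2.fitEllipse(c);p=[cast(d,q[0],.024) for q in c[::3]]
        (x,y),r=cv2.minEnclosingCircle(np.array(p,np.float32))
        print(np.round(e[0],1),cv2.contourArea(c),cast(d,e[0],.024).round(4),"circ",round(x,4),round(y,4),round(r*2,4))
im=T["image"]
h=cv2.cvtColor(im,cv2.COLOR_BGR2HSV)
print([h[y,x].tolist() for x,y in((265,268),(207,265),(280,178),(225,128),(175,175),(215,175))])
a=cv2.resize(im[105:215,90:390],None,fx=2.6,fy=2.6,interpolation=cv2.INTER_CUBIC)
b=cv2.resize(S["image"][115:325,120:310],None,fx=1.4,fy=1.4)
o=np.zeros((a.shape[0]+b.shape[0],a.shape[1],3),np.uint8);o[:a.shape[0]]=a;o[a.shape[0]:,:b.shape[1]]=b
cv2.imwrite("pics/crop1.png",o);print(o.shape)
E
```

```text
top
[206.2 264.9] 1385.5 [0.4605 0.1018] circ 0.4611 0.1017 0.0662
[256.6 267.4] 1376.0 [0.4588 0.024 ] circ 0.4591 0.0239 0.0658
[306.9 270.1] 1393.5 [ 0.4568 -0.0537] circ 0.4572 -0.0538 0.0661
[357.1 272.7] 1392.0 [ 0.455  -0.1312] circ 0.4553 -0.1313 0.0662
side
[302.9 269.9] 1186.0 [0.459  0.1068] circ 0.4593 0.1057 0.0673
[328.2 239.4] 918.5 [0.4572 0.029 ] circ 0.4578 0.028 0.0664
[349.8 213.4] 728.5 [ 0.4554 -0.0485] circ 0.4558 -0.0495 0.0671
[[9, 156, 163], [10, 157, 164], [16, 126, 85], [50, 4, 185], [13, 152, 94], [15, 126, 85]]
(580, 780, 3)
```

View pics/crop1.png

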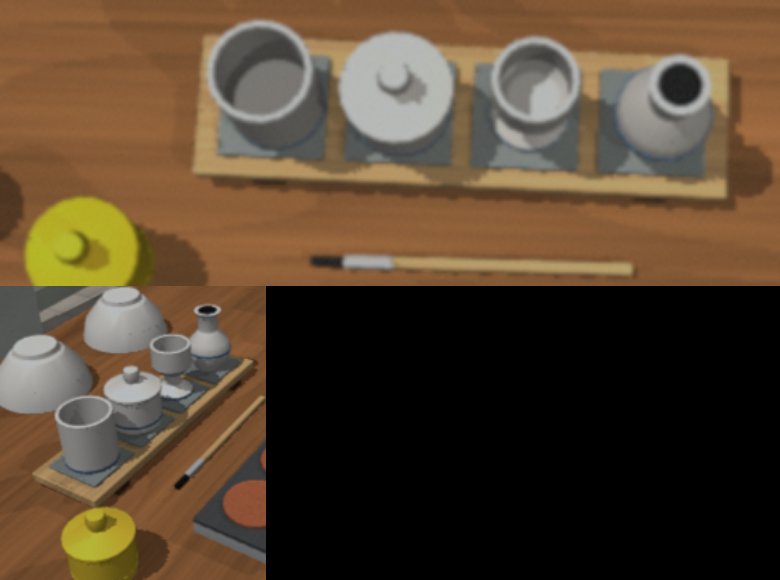

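The crop shows the white sugar pot on the board at crop (397,88), second from left. The yellow look-alike stands off the board at crop (75,245) and is left alone. Next I cast the rim centres at their known heights in both views.

```bash
python3 - <<'E'
from h import *
T=optics.get_image("top");S=optics.get_image("side")
P=dict(beaker=((190.4,132.3),.086,(180.7,205)),sugar=((242.7,138.8),.075,None),egg=((296.2,136.5),.092,(242.1,157.1)),vase=((351.5,137.7),.104,(267.9,132.1)))
A=[]
for k,(t,z,s) in P.items():
    a=cast(T,t,z);A.append(a);print(k,a.round(4),None if s is None else cast(S,s,z).round(4))
print("knob",cast(T,(90+394/2.6,105+77/2.6),.098).round(4),cast(S,(213.6,176),.098).round(4))
A=np.array(A);print(np.linalg.norm(np.diff(A,axis=0),axis=1))
yy=np.array([117,39,-39,-117])/1000
for i in(0,1):
    f=np.polyfit(yy,A[:,i],1);print(f.round(4),np.polyval(f,yy).round(4))
for c in((204,36),(728,58)):print(cast(T,(90+c[0]/2.6,105+c[1]/2.6),.02).round(4))
R=Rn.from_rotvec(ctrl.get_obs()["tool_rot"]).as_matrix();print(R.round(3))
E
```

```text
beaker [0.6512 0.1253] [0.6472 0.1315]
sugar [0.6471 0.0493] None
egg [ 0.6476 -0.0293] [ 0.644  -0.0215]
vase [ 0.6443 -0.1074] [ 0.6429 -0.1027]
knob [0.6461 0.0495] [0.6417 0.0586]
[0.07608452 0.07857213 0.07814252]
[0.0259 0.6476] [0.6506 0.6486 0.6466 0.6445]
[0.9954 0.0095] [ 0.1259  0.0483 -0.0293 -0.107 ]
[0.6942 0.1749]
[ 0.6899 -0.1528]
[[-0.947  0.32  -0.   ]
 [ 0.32   0.947 -0.001]
 [ 0.    -0.001 -1.   ]]
```

Rim spacing comes out at 76–78 mm, as it should be (78). The two cameras disagree by a steady offset of about 5 mm, so I average them and will check against the gripper itself. First, raise and go above the beaker.

```bash
cat >> h.py <<'E'
def go(x,y,z,yaw=-.025):
    o=ctrl.get_obs();R=Rn.from_rotvec(o["tool_rot"])
    c,s=np.cos(yaw),np.sin(yaw);G=np.array([[-s,c,0],[c,s,0],[0,0,-1.]])  # tool y=rack x
    p=R.inv().apply(np.array([x,y,z])-o["tool_pos"]);r=(R.inv()*Rn.from_matrix(G)).as_rotvec()
    print("t",round(o["t"],2),"pos",o["tool_pos"].round(4),"shift",p.round(4),"turn",r.round(4),"F",o["contact_force"].round(1),"op",round(o["opening"],4))
E
python3 -m jog '[[[0,0,-0.05],[0,0,0]],[[0,0,-0.1],[0,0,0]],[[0,0,-0.13],[0,0,0.1]],[[0,0,-0.13],[0,0,0.2]]]' 1 40
python3 -c "
from h import *
go(.649,.129,.22)"
```

```text
t: 0.7
tool_pos: [0.2008, 0.5939, 0.3692]
tool_rot: [0.822, 3.03, 0.018]
contact_force: [0.3, -0.2, -0.5]
opening: 0.0857
grip_force: 0.0
t 0.7 pos [0.2008 0.5939 0.3692] shift [-0.6218 -0.1763  0.1465] turn [ 0.0101 -0.0072  1.0659] F [ 0.3 -0.2 -0.5] op 0.0857
```

```bash
python3 -m jog '[[[-0.25,-0.07,0],[0,0,0.7]],[[-0.25,-0.07,0],[0,0,0.7]],[[-0.25,-0.07,0],[0,0,0.7]],[[-0.25,-0.07,0],[0,0,0.7]],[[-0.25,-0.07,0],[0,0,0.7]]]' >/dev/null
python3 -c "
from h import *
go(.649,.129,.3)"
```

```text
t 1.2 pos [0.3754 0.4114 0.3614] shift [-0.3576  0.1636  0.0614] turn [ 4.000e-04 -2.000e-04  3.655e-01] F [ 0.5  1.2 -0.9] op 0.0851
```

```bash
python3 -m jog '[[[-0.358,0.164,0.06],[0,0,0.365]],[[-0.358,0.164,0.06],[0,0,0.365]],[[-0.358,0.164,0.06],[0,0,0.365]],[[-0.358,0.164,0.06],[0,0,0.365]],[[-0.358,0.164,0.06],[0,0,0.365]]]' >/dev/null
python3 -c "
from h import *
go(.649,.129,.15)"
```

```text
t 1.7 pos [0.5484 0.2346 0.3235] shift [-0.1036  0.1026  0.1735] turn [ 0.0004 -0.0003  0.0048] F [-0.3  0.3 -0.8] op 0.0859
```

```bash
python3 -m jog '[[[-0.104,0.103,0.08],[0,0,0.005]],[[-0.104,0.103,0.08],[0,0,0.005]],[[-0.104,0.103,0.08],[0,0,0.005]],[[-0.104,0.103,0.12],[0,0,0.005]],[[-0.104,0.103,0.165],[0,0,0.005]]]' >/dev/null
python3 -m jog '[[[0,0,0.01],[0,0,0]],[[0,0,0.01],[0,0,0]],[[0,0,0.01],[0,0,0]]]' 
python3 - <<'E'
from h import *
go(.649,.129,.037)
a=optics.get_image("top")["image"];b=optics.get_image("side")["image"]
cv2.imwrite("pics/p2.png",np.hstack([cv2.resize(a[60:260,80:280],(400,400)),cv2.resize(b[80:280,60:260],(400,400))]))
E
```

```text
t: 2.5
tool_pos: [0.6494, 0.1309, 0.1515]
tool_rot: [2.247, 2.193, 0.005]
contact_force: [0.1, 0.5, 1.2]
opening: 0.0852
grip_force: 0.0
t 2.5 pos [0.6494 0.1309 0.1515] shift [-0.002  -0.0008  0.1145] turn [ 0.0038 -0.0005  0.0007] F [0.1 0.5 1.2] op 0.0852
```

View pics/p2.png

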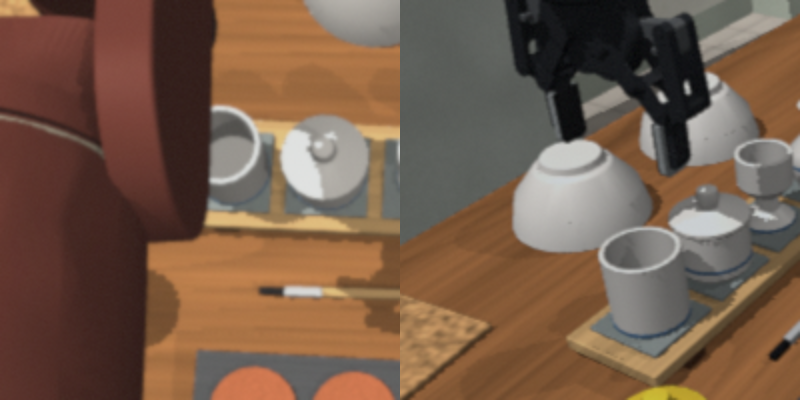

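The side view shows the open fingers above the beaker, with fingertip bottoms at side pixels (147,149) and (196,165). I cast these at tip height to calibrate the side camera against the arm.

```bash
python3 - <<'E'
from h import *
d=optics.get_image("side")
for p in((147.5,149),(196,165),(171.8,157)):print(cast(d,p,.1645).round(4))
E
```

```text
[0.6933 0.1299]
[0.6043 0.1328]
[0.6473 0.1314]
```

The side camera agrees with the arm to within about 2 mm, so true is roughly side + (2, −0.5) mm. The beaker is then at about (0.649, 0.1315). Descend and grip.

```bash
python3 -m jog '[[[0.0005,-0.0005,0.03],[0.004,0,0]],[[0.0005,-0.0005,0.06],[0.004,0,0]],[[0.0005,-0.0005,0.085],[0.004,0,0]],[[0.0005,-0.0005,0.105],[0.004,0,0]],[[0.0005,-0.0005,0.114],[0.004,0,0]]]'
python3 -m jog '[[[0,0,0],[0,0,0]],[[0,0,0],[0,0,0]],[[0,0,0],[0,0,0]],[[0,0,0],[0,0,0]],[[0,0,0],[0,0,0]]]' 0.5 30
```

```text
t: 3.15
tool_pos: [0.6474, 0.1311, 0.0341]
tool_rot: [-2.246, -2.192, 0.005]
contact_force: [0.2, 0.2, -2.1]
opening: 0.0854
grip_force: 0.0
t: 3.65
tool_pos: [0.6494, 0.131, 0.0371]
tool_rot: [-2.249, -2.193, -0.001]
contact_force: [-1.1, -0.4, 6.4]
opening: 0.0597
grip_force: 33.0
```

```bash
python3 -m jog '[[[0,0,-0.01],[0,0,0]],[[0,0,-0.03],[0,0,0]],[[0,0,-0.06],[0,0,0]],[[0,0,-0.09],[0,0,0]],[[0,0,-0.1],[0,0,0]]]'
python3 -c "
from h import *
go(.4545,-.127,.137)"
```

```text
t: 4.15
tool_pos: [0.6498, 0.1309, 0.1388]
tool_rot: [2.248, 2.193, 0.002]
contact_force: [-0.2, 0.1, -1.2]
opening: 0.0596
grip_force: 32.9
t 4.15 pos [0.6498 0.1309 0.1388] shift [-0.2627 -0.1888  0.0014] turn [ 0.0015 -0.0006  0.0001] F [-0.2  0.1 -1.2] op 0.0596
```

```bash
python3 -m jog '[[[-0.03,-0.03,0],[0,0,0]],[[-0.07,-0.06,0],[0,0,0]],[[-0.105,-0.09,0],[0,0,0]],[[-0.14,-0.12,0],[0,0,0]],[[-0.175,-0.15,0],[0,0,0]]]'>/dev/null
python3 -m jog '[[[-0.035,-0.025,0],[0,0,0]],[[-0.065,-0.036,0],[0,0,0]],[[-0.086,-0.04,0.02],[0,0,0]],[[-0.086,-0.04,0.04],[0,0,0]],[[-0.086,-0.04,0.04],[0,0,0]]]'
python3 -c "
from h import *
go(.4548,-.1265,.04)
a=optics.get_image('top')['image'];b=optics.get_image('side')['image']
cv2.imwrite('pics/p3.png',np.hstack([cv2.resize(a[160:360,220:420],(400,400)),cv2.resize(b[90:290,260:460],(400,400))]))"
```

```text
t: 5.15
tool_pos: [0.4482, -0.1246, 0.0915]
tool_rot: [-2.243, -2.184, 0.009]
contact_force: [-1.0, -0.0, -2.8]
opening: 0.0596
grip_force: 33.2
t 5.15 pos [ 0.4482 -0.1246  0.0915] shift [-0.0019  0.0073  0.0514] turn [-0.0113 -0.0032 -0.0016] F [-1.  -0.  -2.8] op 0.0596
```

View pics/p3.png

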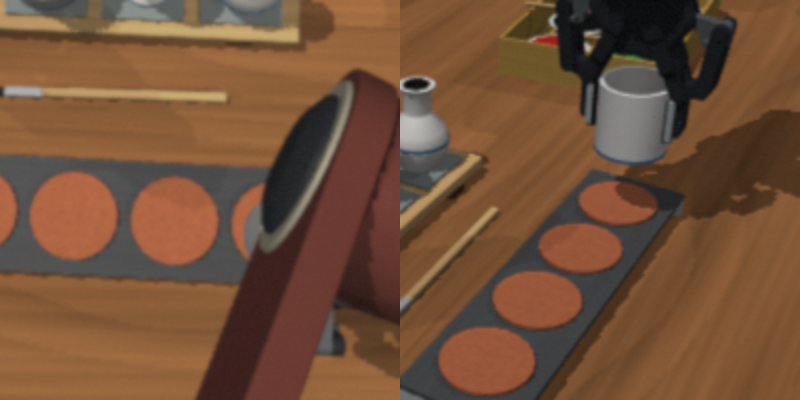

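The beaker hangs upright above the rack. Pad 4 is centred at side pixel (369,191). Lowering in two stages.

```bash
python3 -m jog '[[[-0.002,0.006,0.02],[-0.005,0,0]],[[-0.002,0.006,0.04],[-0.005,0,0]],[[-0.002,0.006,0.042],[-0.005,0,0]],[[-0.002,0.006,0.042],[-0.005,0,0]],[[-0.002,0.006,0.042],[-0.005,0,0]]]'
python3 - <<'E'
from h import *
go(.4548,-.1265,.0375)
b=optics.get_image('side');print("pad4 side",cast(b,(369,191.5),.024).round(4))
cv2.imwrite('pics/p4.png',cv2.resize(b["image"][130:230,320:430],(770,700))[:600])
E
```

```text
t: 5.75
tool_pos: [0.4583, -0.1277, 0.0549]
tool_rot: [2.246, 2.192, 0.002]
contact_force: [-0.6, -0.1, -1.8]
opening: 0.0596
grip_force: 33.2
t 5.75 pos [ 0.4583 -0.1277  0.0549] shift [ 0.0011 -0.0036  0.0174] turn [0.0031 0.0009 0.0007] F [-0.6 -0.1 -1.8] op 0.0596
pad4 side [ 0.4521 -0.1252]
```

View pics/p4.png

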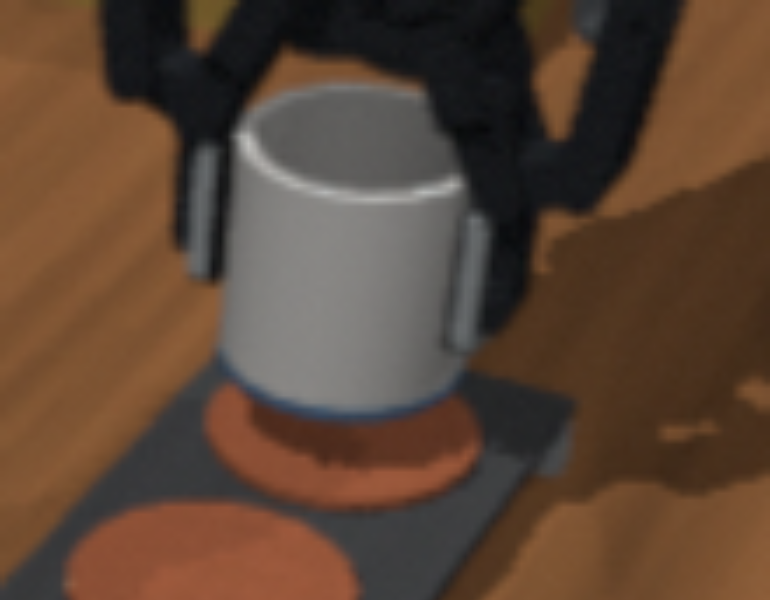

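It sits upright about 17 mm above pad 4, with the rim centre near side pixel (371,150). Correct x and continue down.

```bash
python3 -m jog '[[[0.001,-0.0035,0.006],[0.003,0,0]],[[0.001,-0.0035,0.011],[0.003,0,0]],[[0.001,-0.0035,0.012],[0.003,0,0]],[[0.001,-0.0035,0.012],[0.003,0,0]],[[0.001,-0.0035,0.012],[0.003,0,0]]]' | head -2
python3 - <<'E'
from h import *
go(.4548,-.1265,.0375)
b=optics.get_image('side');print("rim",cast(b,(370.7,150),.104).round(4))
E
```

```text
t: 6.3
tool_pos: [0.4538, -0.1265, 0.0414]
t 6.3 pos [ 0.4538 -0.1265  0.0414] shift [-0.      0.001   0.0039] turn [-0.0021 -0.     -0.0001] F [-0.4  0.2 -1.6] op 0.0598
rim [ 0.4572 -0.1248]
```

```bash
python3 -m jog '[[[-0.001,0.0005,0.002],[0,0,0]],[[-0.001,0.0005,0.003],[0,0,0]],[[-0.001,0.0005,0.004],[0,0,0]],[[-0.001,0.0005,0.0045],[0,0,0]],[[-0.001,0.0005,0.0045],[0,0,0]]]'
python3 -c "
from h import *
go(.4545,-.1275,.0375)"
```

```text
t: 6.85
tool_pos: [0.4543, -0.1275, 0.0372]
tool_rot: [-2.248, -2.193, 0.003]
contact_force: [-2.5, 0.3, 2.1]
opening: 0.0602
grip_force: 33.4
t 6.85 pos [ 0.4543 -0.1275  0.0372] shift [ 0.      0.0002 -0.0003] turn [-0.0022  0.0001  0.0001] F [-2.5  0.3  2.1] op 0.0602
```

Light contact (2 N). Release, rise, and go over toward the sugar pot, leaving the rack in view.

```bash
python3 -m jog '[[[0,0,0],[0,0,0]],[[0,0,0],[0,0,0]],[[0,0,0],[0,0,0]],[[0,0,0],[0,0,0]]]' 1 |sed -n 4,5p
python3 -m jog '[[[0,0,-0.015],[0,0,0]],[[0,0,-0.04],[0,0,0]],[[0,0,-0.08],[0,0,0]],[[0,0,-0.12],[0,0,0]],[[0,0,-0.12],[0,0,0]]]'|head -2
python3 -c "
from h import *
go(.648,.054,.157)"
```

```text
contact_force: [-0.7, 0.1, -0.0]
opening: 0.0855
t: 7.75
tool_pos: [0.4583, -0.1291, 0.1639]
t 7.75 pos [ 0.4583 -0.1291  0.1639] shift [0.1879 0.185  0.0078] turn [0.0096 0.005  0.    ] F [ 0.4 -0.8  0.6] op 0.0853
```

```bash
python3 -m jog '[[[0.03,0.03,0],[0,0,0]],[[0.065,0.065,0],[0,0,0]],[[0.1,0.1,0],[0,0,0]],[[0.135,0.133,0],[0,0,0]],[[0.165,0.16,0],[0,0,0]]]'>/dev/null
python3 -m jog '[[[0.02,0.02,0.01],[0,0,0]],[[0.0235,0.025,0.02],[0,0,0]],[[0.0235,0.025,0.02],[0,0,0]],[[0.0235,0.025,0.02],[0,0,0]],[[0.0235,0.025,0.02],[0,0,0]]]'|head -2
python3 - <<'E'
from h import *
go(.6475,.054,.031)
a=optics.get_image('top');b=optics.get_image('side')
for n,d in(("t",a),("s",b)):cv2.imwrite(f'pics/raw_{n}5.png',d["image"])
cv2.imwrite('pics/p5.png',np.hstack([cv2.resize(a["image"][200:300,300:400],(400,400),interpolation=2),cv2.resize(b["image"][130:230,320:420],(400,400),interpolation=2)]))
E
```

```text
t: 8.75
tool_pos: [0.6436, 0.0554, 0.1368]
t 8.75 pos [0.6436 0.0554 0.1368] shift [-0.0012  0.0041  0.1058] turn [-0.0019  0.0002 -0.0013] F [-0.4 -0.   0.1] op 0.0855
```

View pics/p5.png

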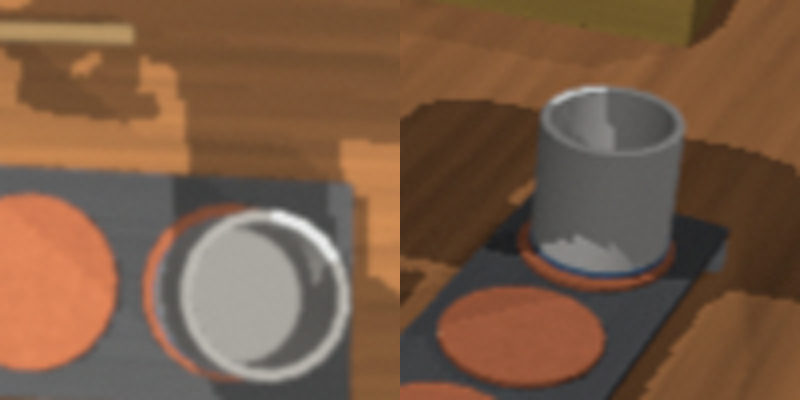

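The beaker stands upright on pad 4, with its rim centre at top (366.2,273.8) and side (373,160). I compare it with the pad centres seen by the same camera.

```bash
python3 - <<'E'
from h import *
a=optics.get_image('top');b=optics.get_image('side')
print("top rim",cast(a,(366.2,273.75),.086).round(4),"pad (.455,-.1312)")
print("side rim",cast(b,(373,160),.086).round(4),"pad extrap (.4536,-.1260)")
for c in blobs(pads(b,0),300):
    e=cv2.fitEllipse(c);print(np.round(e[0],1),cast(b,e[0],.024).round(4))
E
```

```text
top rim [ 0.4533 -0.1318] pad (.455,-.1312)
side rim [ 0.4519 -0.1263] pad extrap (.4536,-.1260)
[302.9 270. ] [0.4589 0.107 ]
[328.3 239.5] [0.457  0.0293]
[349.8 213.5] [ 0.4553 -0.0484]
```

The beaker is within 1.8 mm of centre, so I keep it. The corrected arm targets for the rack pads are about (0.4615,0.106), (0.4597,0.0283) and (0.4578,−0.0495). Now the sugar pot.

```bash
python3 -m jog '[[[0,0,0],[0,0,0]]]' | head -2; python3 -c "
from h import *
go(.6473,.053,.031)"
```

```text
t: 9.05
tool_pos: [0.6441, 0.056, 0.1371]
t 9.05 pos [0.6441 0.056  0.1371] shift [-0.0029  0.0034  0.106 ] turn [-0.0012  0.     -0.0006] F [-0.4 -0.1  0. ] op 0.0852
```

```bash
python3 -m jog '[[[-0.003,0.0034,0.015],[0,0,0]],[[-0.003,0.0034,0.04],[0,0,0]],[[-0.003,0.0034,0.07],[0,0,0]],[[-0.003,0.0034,0.095],[0,0,0]],[[-0.003,0.0034,0.105],[0,0,0]]]' | head -4
python3 -m jog '[[[0,0,0],[0,0,0]]]' ;python3 -c "
from h import *
go(.6473,.053,.031)"
```

```text
t: 9.55
tool_pos: [0.6445, 0.0531, 0.0269]
tool_rot: [-2.245, -2.189, 0.01]
contact_force: [-0.6, -0.4, -0.9]
t: 9.65
tool_pos: [0.6454, 0.0532, 0.0286]
tool_rot: [-2.246, -2.19, 0.007]
contact_force: [1.4, -0.1, 0.4]
opening: 0.0854
grip_force: 0.0
t 9.65 pos [0.6454 0.0532 0.0286] shift [-0.0002  0.0019 -0.0024] turn [-0.0068 -0.     -0.0001] F [ 1.4 -0.1  0.4] op 0.0854
```

```bash
python3 -m jog '[[[0,0.0,0],[0,0,0]],[[0,0,0],[0,0,0]],[[0,0,0],[0,0,0]],[[0,0,0],[0,0,0]],[[0,0,0],[0,0,0]]]' 0.5 35
python3 -m jog '[[[0,0,-0.01],[0,0,0]],[[0,0,-0.03],[0,0,0]],[[0,0,-0.06],[0,0,0]],[[0,0,-0.09],[0,0,0]],[[0,0,-0.1],[0,0,0]]]'
python3 -c "
from h import *
go(.4578,-.0495,.11)"
```

```text
t: 10.15
tool_pos: [0.6488, 0.0532, 0.0336]
tool_rot: [2.248, 2.193, 0.002]
contact_force: [1.5, -0.3, 6.4]
opening: 0.0639
grip_force: 39.1
t: 10.65
tool_pos: [0.6488, 0.0533, 0.1351]
tool_rot: [2.248, 2.192, 0.003]
contact_force: [0.8, -0.3, -1.9]
opening: 0.0639
grip_force: 39.2
t 10.65 pos [0.6488 0.0533 0.1351] shift [-0.1075 -0.1884  0.0246] turn [0.0026 0.     0.0001] F [ 0.8 -0.3 -1.9] op 0.0639
```

```bash
python3 -m jog '[[[-0.018,-0.03,0],[0,0,0]],[[-0.04,-0.07,0],[0,0,0]],[[-0.065,-0.115,0],[0,0,0]],[[-0.09,-0.16,0],[0,0,0]],[[-0.1075,-0.1884,0.01],[0,0,0]]]'>/dev/null
python3 -m jog '[[[0,0,0.015],[0,0,0]],[[0,0,0.035],[0,0,0]],[[0,0,0.06],[0,0,0]],[[0,0,0.06],[0,0,0]]]'|head -2
python3 - <<'E'
from h import *
go(.4578,-.0495,.034)
b=optics.get_image('side')
cv2.imwrite('pics/p6.png',cv2.resize(b["image"][130:260,290:420],(600,600),interpolation=2))
E
```

```text
t: 11.55
tool_pos: [0.4519, -0.0484, 0.0572]
t 11.55 pos [ 0.4519 -0.0484  0.0572] shift [-0.001   0.0062  0.0231] turn [-0.0117 -0.0024 -0.0003] F [-1.1 -0.1 -1.8] op 0.0636
```

View pics/p6.png

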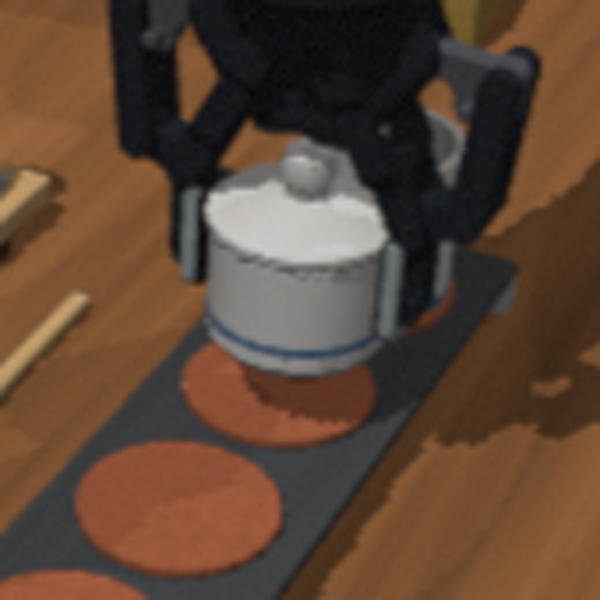

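The sugar pot hangs upright above pad 3 (its foot near crop (290,365), pad at crop (280,390)). Lower gently.

```bash
python3 -m jog '[[[0,0.002,0.008],[0,0,0]],[[0,0.002,0.014],[0,0,0]],[[0,0.002,0.014],[0,0,0]],[[0,0.002,0.014],[0,0,0]],[[0,0.002,0.014],[0,0,0]]]'|head -2
python3 -c "
from h import *
go(.4578,-.0495,.034)"
```

```text
t: 12.1
tool_pos: [0.4586, -0.0496, 0.0484]
t 12.1 pos [ 0.4586 -0.0496  0.0484] shift [ 0.0001 -0.0008  0.0144] turn [-0.0012  0.0002  0.0001] F [-0.  -0.4 -1.7] op 0.0644
```

```bash
python3 -m jog '[[[0,-0.0008,0.004],[0,0,0]],[[0,-0.0008,0.008],[0,0,0]],[[0,-0.0008,0.011],[0,0,0]],[[0,-0.0008,0.011],[0,0,0]],[[0,-0.0008,0.011],[0,0,0]]]'|head -4
python3 -m jog '[[[0,0,0.001],[0,0,0]],[[0,0,0.002],[0,0,0]],[[0,0,0.002],[0,0,0]],[[0,0,0.002],[0,0,0]]]'|head -4
```

```text
t: 12.6
tool_pos: [0.4573, -0.0495, 0.0367]
tool_rot: [-2.248, -2.192, 0.003]
contact_force: [0.2, 0.5, -1.8]
t: 13.0
tool_pos: [0.4574, -0.0495, 0.0349]
tool_rot: [-2.248, -2.192, 0.002]
contact_force: [-0.2, 0.3, -1.9]
```

```bash
python3 -m jog '[[[0,0,0.001],[0,0,0]],[[0,0,0.001],[0,0,0]],[[0,0,0.002],[0,0,0]],[[0,0,0.002],[0,0,0]]]'|head -4
```

```text
t: 13.4
tool_pos: [0.4574, -0.0495, 0.0337]
tool_rot: [-2.248, -2.192, 0.003]
contact_force: [-3.7, 0.6, 4.7]
```

Contact. Release, rise, and go over to the egg cup.

```bash
python3 -m jog '[[[0,0,0],[0,0,0]],[[0,0,0],[0,0,0]],[[0,0,0],[0,0,0]],[[0,0,0],[0,0,0]]]' 1 |sed -n 4,5p
python3 -m jog '[[[0,0,-0.015],[0,0,0]],[[0,0,-0.04],[0,0,0]],[[0,0,-0.08],[0,0,0]],[[0,0,-0.12],[0,0,0]],[[0,0,-0.12],[0,0,0]]]'|sed -n 1,4p
python3 -m jog '[[[0.005,0.03,0],[0,0,0]],[[0.011,0.075,0],[0,0,0]],[[0.017,0.12,0],[0,0,0]],[[0.025,0.165,0],[0,0,0]],[[0.03,0.19,0],[0,0,0]]]'|head -2
python3 -m jog '[[[0,0,0],[0,0,0]],[[0,0,0],[0,0,0]],[[0,0,0],[0,0,0]]]'|head -2
python3 -c "
from h import *
go(.6453,-.0245,.055)
a=optics.get_image('top');b=optics.get_image('side')
cv2.imwrite('pics/p7.png',np.hstack([cv2.resize(a['image'][205:305,260:360],(400,400),interpolation=2),cv2.resize(b['image'][145:245,290:390],(400,400),interpolation=2)]))"
```

```text
contact_force: [-0.5, -0.3, 0.9]
opening: 0.0855
t: 14.3
tool_pos: [0.4617, -0.0506, 0.1598]
tool_rot: [2.242, 2.187, 0.008]
contact_force: [1.0, -0.6, 0.4]
t: 14.8
tool_pos: [0.6508, -0.0238, 0.1513]
t: 15.1
tool_pos: [0.6472, -0.0243, 0.1518]
t 15.1 pos [ 0.6472 -0.0243  0.1518] shift [-0.0002 -0.0016  0.0968] turn [-0.0034 -0.0001 -0.0002] F [-0.7 -0.1  0.3] op 0.085
```

View pics/p7.png

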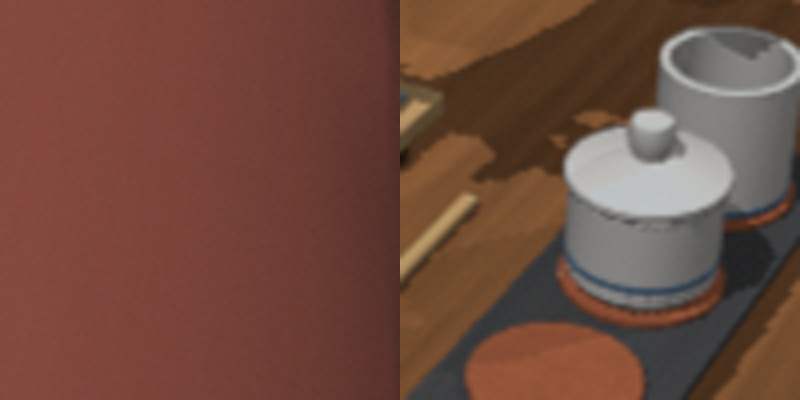

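The sugar pot stands upright on pad 3 (knob at side (353,174), lid centred at col 352). Now the egg cup.

```bash
python3 -m jog '[[[0,-0.001,0.015],[0,0,0]],[[0,-0.001,0.04],[0,0,0]],[[0,-0.001,0.07],[0,0,0]],[[0,-0.001,0.09],[0,0,0]],[[0,-0.001,0.097],[0,0,0]]]' | head -4
python3 -m jog '[[[0,0,0],[0,0,0]],[[0,0,0],[0,0,0]],[[0,0,0],[0,0,0]],[[0,0,0],[0,0,0]],[[0,0,0],[0,0,0]]]' 0.4 30
python3 - <<'E'
from h import *
b=optics.get_image('side');print("knob",cast(b,(353.2,174.5),.098).round(4),"pad3 (.4553,-.0484)")
E
```

```text
t: 15.7
tool_pos: [0.644, -0.024, 0.0513]
tool_rot: [-2.245, -2.189, 0.008]
contact_force: [0.0, 0.4, -0.3]
t: 16.2
tool_pos: [0.6484, -0.0245, 0.0574]
tool_rot: [2.248, 2.193, 0.001]
contact_force: [0.2, -0.5, 4.0]
opening: 0.0482
grip_force: 31.8
knob [ 0.4552 -0.048 ] pad3 (.4553,-.0484)
```

The sugar pot is centred within 1 mm. Lift the egg cup.

```bash

python3 -m jog '[[[0,0,-0.01],[0,0,0]],[[0,0,-0.03],[0,0,0]],[[0,0,-0.06],[0,0,0]],[[0,0,-0.08],[0,0,0]],[[0,0,-0.09],[0,0,0]]]'
python3 -c "
from h import *
go(.4597,.0283,.1)"
```

```text
t: 16.75
tool_pos: [0.6481, -0.0243, 0.148]
tool_rot: [2.249, 2.193, 0.0]
contact_force: [-0.3, 0.1, -1.7]
opening: 0.0478
grip_force: 31.3
t 16.75 pos [ 0.6481 -0.0243  0.148 ] shift [ 0.0479 -0.1896  0.0479] turn [0.0007 0.0003 0.    ] F [-0.3  0.1 -1.7] op 0.0478
```

```bash
python3 -m jog '[[[0.008,-0.03,0],[0,0,0]],[[0.018,-0.07,0],[0,0,0]],[[0.03,-0.115,0],[0,0,0]],[[0.04,-0.16,0],[0,0,0]],[[0.048,-0.1884,0],[0,0,0]]]'>/dev/null
python3 -m jog '[[[0,0,0.015],[0,0,0]],[[0,0,0.04],[0,0,0]],[[0,0,0.068],[0,0,0]],[[0,0,0.07],[0,0,0]],[[0,0,0.07],[0,0,0]]]'|head -2
python3 - <<'E'
from h import *
go(.4597,.0283,.0575)
b=optics.get_image('side')
cv2.imwrite('pics/p8.png',cv2.resize(b["image"][150:280,260:390],(600,600),interpolation=2))
E
```

```text
t: 17.75
tool_pos: [0.4592, 0.0284, 0.0747]
t 17.75 pos [0.4592 0.0284 0.0747] shift [-0.0001  0.0006  0.0172] turn [-0.0052 -0.0002 -0.0002] F [ 0.1 -0.7 -0.7] op 0.0482
```

View pics/p8.png

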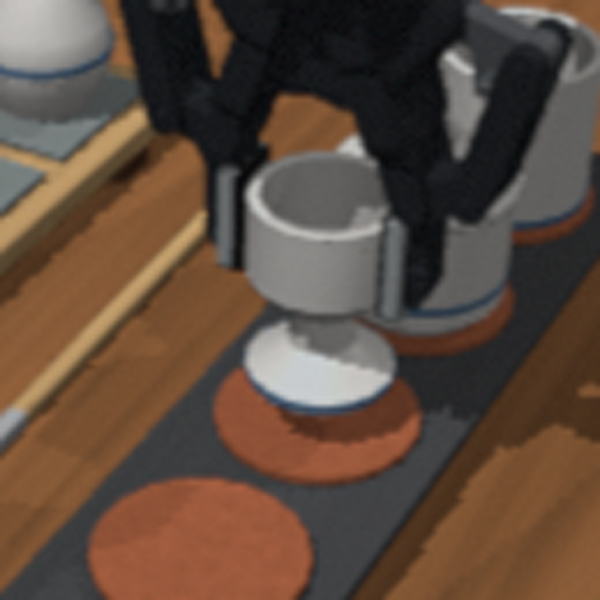

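The egg cup hangs upright about 17 mm above pad 2 (foot at crop (320,380), pad centre at crop (318,425)). Lower in stages.

```bash
python3 -m jog '[[[0,0,0.005],[0,0,0]],[[0,0,0.01],[0,0,0]],[[0,0,0.013],[0,0,0]],[[0,0,0.014],[0,0,0]],[[0,0,0.014],[0,0,0]]]'|head -4
python3 -m jog '[[[0,0,0.001],[0,0,0]],[[0,0,0.002],[0,0,0]],[[0,0,0.002],[0,0,0]],[[0,0,0.002],[0,0,0]]]'|head -4
```

```text
t: 18.3
tool_pos: [0.4599, 0.0285, 0.0618]
tool_rot: [-2.248, -2.192, 0.003]
contact_force: [0.2, -0.1, -1.0]
t: 18.7
tool_pos: [0.46, 0.0285, 0.0599]
tool_rot: [-2.248, -2.193, 0.002]
contact_force: [-0.2, 0.5, -0.4]
```

```bash
python3 -m jog '[[[0,0,0.001],[0,0,0]],[[0,0,0.002],[0,0,0]],[[0,0,0.002],[0,0,0]],[[0,0,0.002],[0,0,0]]]'|head -4
python3 -m jog '[[[0,0,0.0005],[0,0,0]],[[0,0,0.001],[0,0,0]],[[0,0,0.001],[0,0,0]]]'|head -4
```

```text
t: 19.1
tool_pos: [0.4599, 0.0285, 0.0578]
tool_rot: [-2.248, -2.192, 0.002]
contact_force: [-0.6, 0.3, -1.7]
t: 19.4
tool_pos: [0.4601, 0.0285, 0.0574]
tool_rot: [-2.248, -2.193, 0.002]
contact_force: [-2.4, 1.7, 4.7]
```

Contact at 0.0574. Release, rise, and go to the vase at (0.6432, −0.1022).

```bash
python3 -m jog '[[[0,0,0],[0,0,0]],[[0,0,0],[0,0,0]],[[0,0,0],[0,0,0]],[[0,0,0],[0,0,0]]]' 1 |sed -n 4,5p
python3 -m jog '[[[0,0,-0.015],[0,0,0]],[[0,0,-0.04],[0,0,0]],[[0,0,-0.08],[0,0,0]],[[0,0,-0.105],[0,0,0]],[[0,0,-0.105],[0,0,0]]]'|sed -n 1,4p
python3 -m jog '[[[-0.02,0.03,0],[0,0,0]],[[-0.05,0.07,0],[0,0,0]],[[-0.085,0.11,0],[0,0,0]],[[-0.115,0.15,0],[0,0,0]],[[-0.135,0.185,0],[0,0,0]]]'|head -2
python3 -m jog '[[[0,0,0],[0,0,0]],[[0,0,0],[0,0,0]],[[0,0,0],[0,0,0]]]'|head -2
python3 -c "
from h import *
go(.6440,-.1022,.071)
b=optics.get_image('side')
cv2.imwrite('pics/p9.png',np.hstack([cv2.resize(b['image'][80:180,220:320],(400,400),interpolation=2),cv2.resize(b['image'][170:270,280:380],(400,400),interpolation=2)]))"
```

```text
contact_force: [0.0, 0.5, 1.0]
opening: 0.0855
t: 20.3
tool_pos: [0.4631, 0.0282, 0.1668]
tool_rot: [2.245, 2.19, 0.007]
contact_force: [1.5, -0.2, 0.4]
t: 20.8
tool_pos: [0.6425, -0.113, 0.1594]
t: 21.1
tool_pos: [0.6407, -0.1105, 0.1603]
t 21.1 pos [ 0.6407 -0.1105  0.1603] shift [0.0083 0.0034 0.0893] turn [-0.004  -0.0007  0.0004] F [-1.   0.7  1.1] op 0.0856
```

View pics/p9.png

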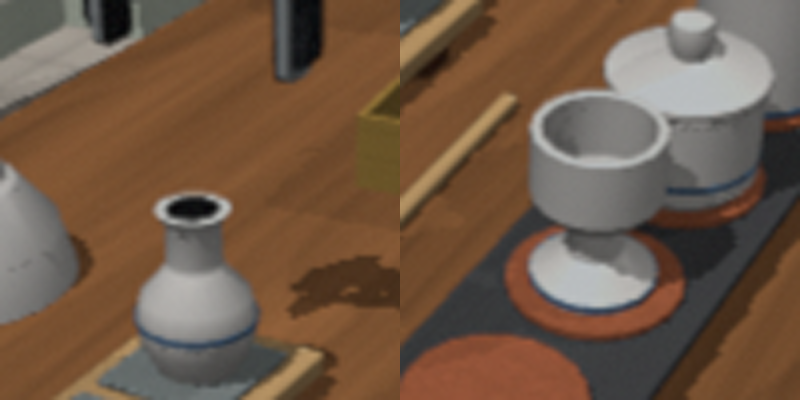

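The egg cup stands upright on pad 2 (rim centre at side (330,201.6)). The vase mouth is at side (268,132). Settle above the vase and check both.

```bash
python3 -m jog '[[[0.0075,0.0034,0.03],[0,0,0]],[[0.0075,0.0034,0.045],[0,0,0]],[[0.0075,0.0034,0.045],[0,0,0]],[[0.0075,0.0034,0.045],[0,0,0]],[[0.0075,0.0034,0.045],[0,0,0]]]'|head -2
python3 -m jog '[[[0,0,0],[0,0,0]],[[0,0,0],[0,0,0]],[[0,0,0],[0,0,0]],[[0,0,0],[0,0,0]]]'|head -2
python3 - <<'E'
from h import *
go(.644,-.103,.077)
b=optics.get_image('side');print("egg",cast(b,(330.1,201.6),.092).round(4),"pad2 (.457,.0293)")
im=b["image"]
m=cv2.inRange(im[120:142,250:290],(0,0,0),(45,45,45))
for c in blobs(m,15):
    e=cv2.fitEllipse(c);p=(e[0][0]+250,e[0][1]+120);print("mouth",np.round(p,1),e[1],cast(b,p,.104).round(4))
cv2.imwrite('pics/p10.png',cv2.resize(im[70:180,210:320],(600,600),interpolation=2))
E
```

```text
t: 21.65
tool_pos: [0.6458, -0.1039, 0.118]
t: 22.05
tool_pos: [0.6454, -0.1038, 0.1168]
t 22.05 pos [ 0.6454 -0.1038  0.1168] shift [ 0.0008 -0.0013  0.0398] turn [-0.0017  0.0001 -0.0001] F [ 0.5  0.2 -1.3] op 0.0853
egg [0.4581 0.0277] pad2 (.457,.0293)
mouth [267.6 131.6] (3.268186092376709, 11.052857398986816) [ 0.6445 -0.1043]
```

View pics/p10.png

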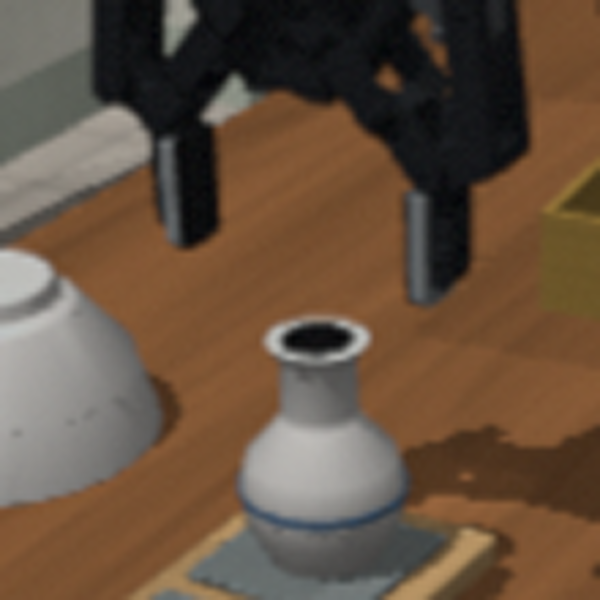

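The fingertips are at crop (185,245) and (425,300), straddling the vase mouth at crop (318,338). I cast the finger midpoint to compare.

```bash
python3 - <<'E'
from h import *
b=optics.get_image('side')
f=lambda u,v:(210+u*110/600,70+v*110/600)
for p in((185,245),(425,300)):print(cast(b,f(*p),.1298).round(4))
print("vase lip",cast(b,f(318,341),.104).round(4)); go(.6454,-.1038,.077)
E
```

```text
[ 0.6886 -0.0967]
[ 0.5978 -0.0965]
vase lip [ 0.6413 -0.1016]
t 22.15 pos [ 0.6453 -0.1038  0.1165] shift [-0.      0.0002  0.0395] turn [-0.002  -0.     -0.0001] F [ 0.7  0.7 -0.1] op 0.0853
```

```bash
python3 -m jog '[[[0,-0.0016,0.015],[0,0,0]],[[0,-0.0016,0.03],[0,0,0]],[[0,-0.0016,0.0385],[0,0,0]],[[0,-0.0016,0.0385],[0,0,0]],[[0,-0.0016,0.0385],[0,0,0]]]' 1 20|head -4
python3 -m jog '[[[0,0,0],[0,0,0]],[[0,0,0],[0,0,0]],[[0,0,0],[0,0,0]],[[0,0,0],[0,0,0]],[[0,0,0],[0,0,0]]]' 0.52 20
python3 - <<'E'
from h import *
b=optics.get_image('side')
cv2.imwrite('pics/p11.png',cv2.resize(b["image"][90:170,230:310],(600,600),interpolation=2))
E
```

```text
t: 22.65
tool_pos: [0.6433, -0.1036, 0.0772]
tool_rot: [-2.247, -2.192, 0.003]
contact_force: [0.0, 0.2, 0.6]
t: 23.15
tool_pos: [0.6437, -0.1037, 0.0782]
tool_rot: [-2.248, -2.193, 0.002]
contact_force: [-0.3, -0.2, -0.4]
opening: 0.0447
grip_force: 0.0
```

View pics/p11.png

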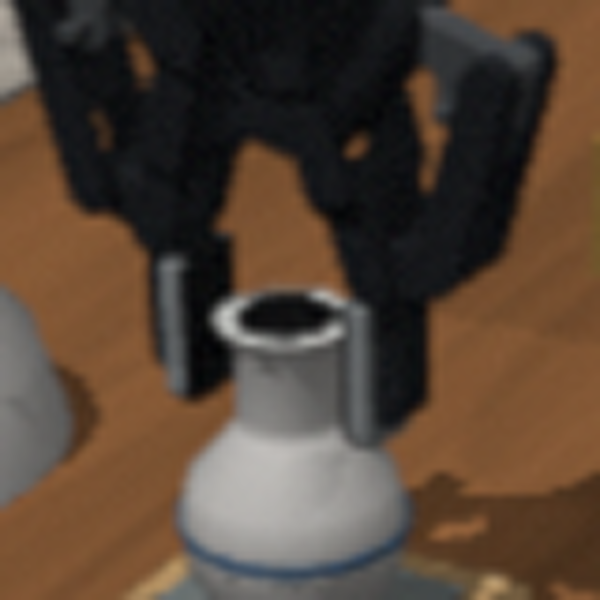

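The left pad (crop (178,325)) and right pad (crop (357,370)) straddle the neck, tips just above the shoulder, with the vase about 1–2 mm toward the far pad. Nudge +1.2 mm and close gently.

```bash
python3 -m jog '[[[0,0.0012,0],[0,0,0]],[[0,0.0012,0],[0,0,0]]]'|head -2
python3 -m jog '[[[0,0,0],[0,0,0]],[[0,0,0],[0,0,0]],[[0,0,0],[0,0,0]],[[0,0,0],[0,0,0]]]' 0.2 25
python3 - <<'E'
from h import *
b=optics.get_image('side')
cv2.imwrite('pics/p12.png',cv2.resize(b["image"][90:170,230:310],(600,600),interpolation=2))
E
```

```text
t: 23.4
tool_pos: [0.6449, -0.1037, 0.078]
t: 23.8
tool_pos: [0.645, -0.1038, 0.0782]
tool_rot: [-2.248, -2.193, 0.002]
contact_force: [0.7, -0.1, 1.1]
opening: 0.0303
grip_force: 24.6
```

View pics/p12.png

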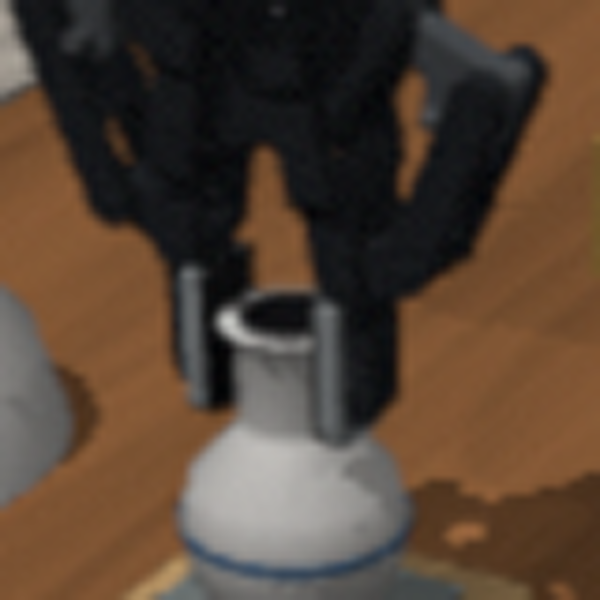

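The pads grip at the lip and neck (opening 30 mm), and the vase has not shifted or tilted. Firm the grip and lift.

```bash
python3 -m jog '[[[0,0,0],[0,0,0]],[[0,0,-0.005],[0,0,0]],[[0,0,-0.015],[0,0,0]],[[0,0,-0.025],[0,0,0]],[[0,0,-0.035],[0,0,0]]]' 0.2 40
python3 -m jog '[[[0,0,-0.01],[0,0,0]],[[0,0,-0.025],[0,0,0]],[[0,0,-0.045],[0,0,0]],[[0,0,-0.06],[0,0,0]],[[0,0,-0.06],[0,0,0]]]'
python3 -c "
from h import *
go(.4612,.1065,.15)"
```

```text
t: 24.35
tool_pos: [0.6449, -0.1037, 0.114]
tool_rot: [-2.248, -2.193, 0.002]
contact_force: [0.3, 0.4, -1.9]
opening: 0.0295
grip_force: 39.6
t: 24.85
tool_pos: [0.6469, -0.1042, 0.1773]
tool_rot: [2.246, 2.191, 0.003]
contact_force: [0.9, 0.4, -1.3]
opening: 0.0293
grip_force: 39.6
t 24.85 pos [ 0.6469 -0.1042  0.1773] shift [ 0.2061 -0.1911  0.0261] turn [0.0044 0.0016 0.0001] F [ 0.9  0.4 -1.3] op 0.0293
```

```bash
python3 -m jog '[[[0.015,-0.015,0],[0,0,0]],[[0.035,-0.035,0],[0,0,0]],[[0.06,-0.057,0],[0,0,0]],[[0.085,-0.081,0],[0,0,0]],[[0.11,-0.104,0],[0,0,0]]]'>/dev/null
python3 -m jog '[[[0.025,-0.023,0],[0,0,0]],[[0.05,-0.046,0],[0,0,0]],[[0.073,-0.067,0],[0,0,0]],[[0.088,-0.08,0],[0,0,0]],[[0.096,-0.0865,0],[0,0,0]]]'>/dev/null
python3 -m jog '[[[0,0,0.01],[0,0,0]],[[0,0,0.03],[0,0,0]],[[0,0,0.055],[0,0,0]],[[0,0,0.07],[0,0,0]],[[0,0,0.07],[0,0,0]]]'|head -2
python3 - <<'E'
from h import *
go(.4612,.1065,.0785)
b=optics.get_image('side')
cv2.imwrite('pics/p13.png',cv2.resize(b["image"][160:310,230:380],(600,600),interpolation=2))
E
```

```text
t: 26.35
tool_pos: [0.4576, 0.1062, 0.0999]
t 26.35 pos [0.4576 0.1062 0.0999] shift [0.0004 0.0038 0.0214] turn [-0.0084  0.0009 -0.0009] F [-0.5 -0.2 -2.2] op 0.0294
```

View pics/p13.png

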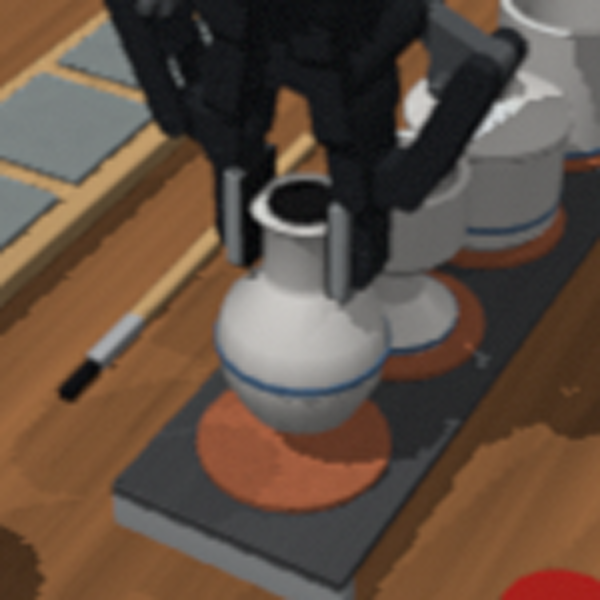

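The vase hangs upright about 20 mm above pad 1 (foot at crop (300,425), pad at crop (293,440)). Lower in stages.

```bash
python3 -m jog '[[[0,0.001,0.006],[0,0,0]],[[0,0.001,0.011],[0,0,0]],[[0,0.001,0.013],[0,0,0]],[[0,0.001,0.013],[0,0,0]],[[0,0.001,0.013],[0,0,0]]]'|head -2
python3 -c "
from h import *
go(.4612,.1065,.0785)"
```

```text
t: 26.9
tool_pos: [0.4607, 0.107, 0.0907]
t 26.9 pos [0.4607 0.107  0.0907] shift [-0.0005  0.0005  0.0122] turn [-0.0015 -0.      0.0001] F [ 0.1 -0.3 -1.8] op 0.0294
```

```bash
python3 -m jog '[[[-0.0005,0.0005,0.003],[0,0,0]],[[-0.0005,0.0005,0.006],[0,0,0]],[[-0.0005,0.0005,0.009],[0,0,0]],[[-0.0005,0.0005,0.01],[0,0,0]],[[-0.0005,0.0005,0.01],[0,0,0]]]'|sed -n 1,4p
python3 -m jog '[[[0,0,0.001],[0,0,0]],[[0,0,0.0015],[0,0,0]],[[0,0,0.0015],[0,0,0]]]'|sed -n 1,4p
```

```text
t: 27.4
tool_pos: [0.4607, 0.1065, 0.08]
tool_rot: [-2.248, -2.192, 0.003]
contact_force: [-0.5, -0.3, -1.8]
t: 27.7
tool_pos: [0.461, 0.1065, 0.0788]
tool_rot: [-2.248, -2.192, 0.002]
contact_force: [0.6, -0.1, -2.0]
```

```bash
python3 -m jog '[[[0,0,0.0005],[0,0,0]],[[0,0,0.001],[0,0,0]],[[0,0,0.001],[0,0,0]]]'|sed -n 1,4p
```

```text
t: 28.0
tool_pos: [0.4614, 0.1065, 0.0784]
tool_rot: [-2.248, -2.193, 0.001]
contact_force: [-0.1, 0.6, 0.7]
```

```bash
python3 -m jog '[[[0,0,0.0003],[0,0,0]],[[0,0,0.0006],[0,0,0]],[[0,0,0.0006],[0,0,0]]]'|sed -n 1,4p
```

```text
t: 28.3
tool_pos: [0.4617, 0.1065, 0.0782]
tool_rot: [-2.249, -2.193, 0.0]
contact_force: [-1.3, 0.9, 4.6]
```

Contact. Release, rise, and move aside for the final check.

```bash
python3 -m jog '[[[0,0,0],[0,0,0]],[[0,0,0],[0,0,0]],[[0,0,0],[0,0,0]],[[0,0,0],[0,0,0]],[[0,0,0],[0,0,0]]]' 1 |sed -n 4,5p
python3 -m jog '[[[0,0,-0.01],[0,0,0]],[[0,0,-0.03],[0,0,0]],[[0,0,-0.07],[0,0,0]],[[0,0,-0.12],[0,0,0]],[[0,0,-0.17],[0,0,0]]]'|sed -n 1,4p
python3 -m jog '[[[0.03,0,0],[0,0,0]],[[0.07,0,-0.02],[0,0,0]],[[0.12,0,-0.04],[0,0,0]],[[0.17,0,-0.06],[0,0,0]],[[0.22,0,-0.06],[0,0,0]]]'|sed -n 1,2p
python3 -m jog '[[[0.03,0,0],[0,0,0]],[[0.03,0,0],[0,0,0]],[[0.03,0,0],[0,0,0]]]'|head -2
python3 - <<'E'
from h import *
a=optics.get_image('top');b=optics.get_image('side')
for n,d in(("t",a),("s",b)):cv2.imwrite(f'pics/raw_{n}14.png',d["image"])
A=a["image"][210:310,170:390];B=b["image"][130:300,250:410]
A=cv2.resize(A,(440,200),interpolation=2);B=cv2.resize(B,(355,377),interpolation=2)
o=np.zeros((400,800,3),np.uint8);o[:200,:440]=A;o[:377,445:]=B
cv2.imwrite('pics/p14.png',o)
E
```

```text
contact_force: [0.3, -0.2, -0.6]
opening: 0.0855
t: 29.3
tool_pos: [0.4607, 0.1064, 0.2494]
tool_rot: [-2.248, -2.192, 0.002]
contact_force: [0.4, 0.1, -0.6]
t: 29.8
tool_pos: [0.4676, 0.3214, 0.3115]
t: 30.1
tool_pos: [0.4673, 0.3495, 0.3072]
```

View pics/p14.png

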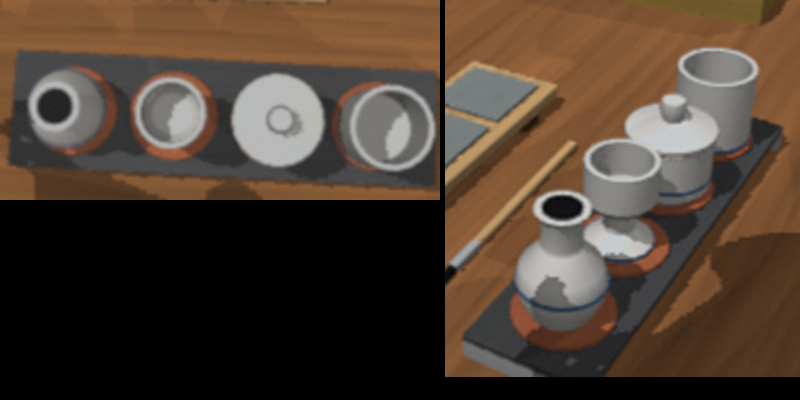

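All four stand upright, in the order vase, egg cup, sugar pot, beaker: the reverse of the board. Tops are at top-image (197,263), (255.5,266.5), (309,270) and (366,274). Checking the centring.

```bash
python3 - <<'E'
from h import *
a=optics.get_image('top');b=optics.get_image('side')
for n,p,z,q in(("vase",(197,263),.104,(.4605,.1018)),("egg",(255.5,266.5),.092,(.4588,.024)),("sugar",(309,270),.075,(.4568,-.0537)),("beaker",(366,274),.086,(.455,-.1312))):
    print(n,((cast(a,p,z)-q)*1000).round(1),"mm")
s=lambda u,v:(250+(u-445)*160/355,130+v*170/377)
print("vase side",((cast(b,s(562.5,209),.104)-(.4589,.107))*1000).round(1))
E
```

```text
vase [0.8 1.1] mm
egg [ 0.2 -0.5] mm
sugar [-0.4  1.3] mm
beaker [-2.1 -0.4] mm
vase side [0.5 0.4]
```

All are within about 2 mm of their pad centres. Handing in.

```bash
python3 -c "
from station import job
print(job.finish_job())"
```

```text
the job is handed in; nothing more can be done
None
```

The job is handed in: vase, egg cup, sugar pot and beaker stand upright left to right on the rack, the reverse of their board order, each within about 2 mm of its pad centre at 30 s on the clock.

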